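# Switch off the vibrating plate by feel and wipe it clean

### The job

The small vibrating plate has been left on. Reach behind it, feel for the toggle switch on its back and gently flip it over to its left-hand side (off, as seen from the robot), without forcing it against its stop; only then wipe all four loose chips off the steel top into the blue trough at its left end with the yellow scraper, never with the fingers. Put the scraper back down standing on the worktop, and leave the other things on the bench where they are.

Things in the scene. Friction and masses are not known exactly. Their poses are not given: they have to be found in the camera images.
- shaker: The vibrating plate: a white box with a steel top and a blue trough at its left end, fixed to the bench; 116 mm deep (x -58 to 58), 210 mm long. Origin on the worktop; +x to its back (away from the robot), +y to its left, z up. The white box spans y -105 to 45 mm, the trough y 45 to 105 mm. The other shaker points share these axes.
- shaker_top (a point): Centre of the flat steel top, 80 mm above the worktop: 150 mm long (y), 106 mm clear (x) between the rails, 5 mm wide and 8 mm high, on its front and back edges; open at both ends.
- shaker_trough (a point): Centre of the blue trough's floor, 28 mm above the worktop; the trough is 60 mm (y) by 116 mm (x) outside, its walls 4 mm thick, their tops 60 mm above the worktop. It adjoins the left end of the steel top.
- shaker_back (a point): Point on the bare upright back face, 52 mm above the worktop. The toggle stands out here: a round steel bat, radius 5.5 mm near its tip, reaching 39 mm out from the face when straight; a fixed collar reaches 8 mm out round its root. Its pivot is at this height, but 0 to 35 mm to the left or right of this point: not measured, and different on every unit.
- power_toggle (a joint): Angle of the toggle bat (rad), swinging level to left and right about its upright pivot. -0.45: on, leaning to the right (-y of the shaker). +0.45: off, leaning to the left (+y). At 0 it points straight back. It is an over-centre switch: near its tip it takes about 5 N to start it from a stop, less towards the centre, and past the centre it snaps over by itself.
- scraper_grip (a point): Centre of the grip of the yellow scraper, standing on the worktop, 58 mm above its foot; z up. Grip 50 mm (x) by 24 mm (y), 36 to 78 mm above the foot. Below it the head, 94 mm long (x) by 26 mm (y), 6 to 38 mm above the foot, and a rubber lip 6 mm thick down to the foot, the head's length. About 0.15 kg.
- clamp_stand: Obstacle, fixed, behind and to the left of the shaker: a clamp stand on a base plate 105 x 200 mm, 12 mm high. Its rod (11 mm thick, 730 mm tall) rises 60 mm to the right (-y) of its origin, and a burette and clamp hang from 320 mm above the worktop upward, about 60 mm nearer to the robot than the rod. There is no need to go near it.
- chip_1: Loose orange plastic chip, 16 x 12 x 9 mm, origin at the centre of its underside.
- chip_2: Loose orange plastic chip, 13 x 13 x 8 mm, origin at the centre of its underside.
- chip_3: Loose red plastic chip, 17 x 11 x 8 mm, origin at the centre of its underside.
- chip_4: Loose red plastic chip, 14 x 12 x 10 mm, origin at the centre of its underside.
- beaker: Bystander: glass beaker, 53 mm across, 65 mm high, origin at the centre of its underside.
- wash_bottle: Bystander: white wash bottle with a red cap, 99 x 68 x 199 mm, origin at the centre of its underside.
- bench_timer: Bystander: white timer, 68 x 68 x 20 mm, origin at the centre of its underside.
- marker_black: Bystander: black marker lying flat, 136 x 21 x 12 mm, origin at the centre of its underside.

How it is judged:
By the outcome, as a careful person would: the job done as asked, in the order asked, and still so for the second after the job is handed in, with the robot touching nothing.
It also fails if it takes over 56 s, if anything falls off the work surface, if the arm or the gripper's body presses on something with over 40 N, if the wrist force passes 120 N, or if a joint passes its speed limit or range.

### The arm

A 6-joint arm with a two-finger parallel gripper is mounted at the origin on a cart in front of the work surface, level with it; the furniture and walls round the work are solid. World frame = base frame: x ahead of the robot, y to its left, z up, the work surface at z = 0. Lengths are in mm, angles in degrees, forces in N, time in s.
With the tool pointing down it reaches from about 275 to 775 mm from the base axis. Payload 14.6 kg.
Tool frame: the origin (TCP) lies on the front face of the gripper's body, between the roots of the fingers; the fingertips stand 73 mm ahead of it and the grasp point (between the pads) lies 54 mm ahead of it; z points along the fingers, y is the line along which they close (so a half turn about z gives the same grasp; the last joint's range is limited). The gripper opens to 85 mm and grips with 20 to 120 N. Pads are 22 mm wide; open, the fingers measure 114 mm over their backs; the gripper's body (76 mm by 85 mm) begins 54 mm behind the grasp point. The pads swing forward as they close: fully open they stand 13 mm farther back than shut.
Start: joints at [-85.388, 15.075, -2.767, 72.158, 0, 81.102], TCP at [122.644, -510.477, 303.878] pointing down, gripper open.
Joint ranges: [-151.79, 151.79], [-50.71, 97.33], [-67.44, 78.34], [-121.81, 120.89], [-77.56, 73.72], [-180, 180]. Speed limits (degrees/s): [108.29, 108.29, 147.25, 159.86, 180, 180].

### API

Orientations are given as [roll, pitch, yaw] about the fixed x, y, z axes, in that order (R = Rz(yaw) Ry(pitch) Rx(roll)).
In Python, from station import r, optics gives the robot as it stands.
- The arm moves only by the tool drive_tool, never from a script. Its argument "moves" is a list of rows, each an object of numbers: "wx", "wy", "wz": the turn, a rotation vector about the tool's x, y, z in units of 60 degrees (1.0 is 60 degrees); "dx", "dy", "dz": the shift along the tool's x, y, z in units of 10 cm (1.0 is 10 cm); "fingers": the opening, from -1 (shut) to 1 (fully open), so that 0 is half open. A call has 1 to 20 rows; each row shifts and turns the commanded pose from where the row before left it, along the tool's axes as they then stand; what a row does not reach is not made up. A row lasts 1/12 s, in which the tool goes at most 41.7 mm and 7.16 degrees, less where a joint would pass 70% of its speed; a pose out of reach is approached as far as the arm can. A call with a number of a shift or a turn outside -1 to 1 is refused whole. A call with a gripper value outside its range is refused whole. The fingers move at their own pace and stop on an object; "grip_force" is the grip in N (left out, the last holds). Time passes only in rows, so rows that do not move let the fingers close. It gives the time, the measured TCP pose, the force, the opening and the grip force at its end, in the units of the state.
- r.get_obs(): the state, without advancing time (a new reading comes with each control period).
- optics.camera(name): name is "scene" or "top" or "wrist"; returns the picture (480x640x3 uint8, red, green, blue); there is no depth.
- optics.camera_params(name): a dict with "mtx" (3x3 intrinsics, pixels), "cam_to_world" (4x4, takes a point from camera to world coordinates). Camera axes: x right, y down, z forward; pixel columns grow to the right and rows downward; lengths in mm; the calibration is good to about 2 mm. A picture is of the moment at which its call begins: read the wrist's pose just before it. camera_params takes no time and is no camera call; for the wrist camera it gives the pose at the moment of the call.
- r.finish_job(): hands the job in; it is judged then, once.
Trained networks look in the newest picture that a camera, given by its name, has taken for a name from the list of things; names that differ only in an ending like _2 or _b are one class to them, and where a whole thing is asked for, a point or a joint stands for the part that bears it (a point fixed in the world has none). Each returns a list of dicts, best first, with "confidence" (0 to 1); they miss things now and then, are a little off and sometimes report something else, mostly with a low value. They report only what shows in the picture. A call takes as long as a camera call.
- optics.trace(query, camera): "region" (480x640 bool, what is visible of it) and "bbox" ([left, top, width, height] in pixels, round what is visible of it).
- optics.spot_point(query, camera): "centre" ([row, column] in pixels: a listed point, or the origin of a listed thing).
The state is a dict: "time": time; "joints": joint angles; "qd": joint speeds; "joint_efforts": joint torques, N m; "position": TCP position; "eef_rot": TCP orientation; "force": force on the tool from outside, world axes, zero at the start; "moment": the same for the moment, N m; "opening": opening from 0.0 (shut) to 1.0 (fully open); "grip_force": force on a finger pad.
Only numpy, scipy, OpenCV 4.12 (cv2) and the standard library are available. Lean on these libraries where they do the work, as an engineer would, in place of code of your own. Each camera call takes 0.05 s, during which the arm holds its last target. There are 200 camera calls.

## Working session

There is one attempt and no reset: what is moved stays moved. The work goes in short steps, Python scripts to look and compute and a tool call to move; the robot and the scene stay as the last step left them, time stands still between calls to the robot, and variables do not carry over. Pictures are saved under pics/ and viewed, at most 10 in all, crops included, and the job is handed in when it is done.

Besides the shell and the picture viewer there is one more tool, called after "Request:" by a JSON object that holds its "fn" and its "kwargs", one argument or row to a line. drive_tool: Moves the arm, as the interface text tells. Its arguments: {"type":"object","properties":{"moves":{"type":"array"},"grip_force":{"type":"number"}},"required":["moves"]}

```bash
mkdir -p pics; ls; python3 - <<'E'
from station import r, optics
import cv2,numpy as np
o=r.get_obs();print({k:np.round(v,3).tolist() for k,v in o.items()})
for n in("scene","top"):
    im=optics.camera(n);cv2.imwrite(f"pics/{n}0.png",im[:,:,::-1])
    p=optics.camera_params(n);print(n,np.round(p["mtx"],1).tolist(),np.round(p["cam_to_world"],3).tolist())
    for q in("shaker","shaker_top","shaker_trough","shaker_back","scraper_grip","chip_1","chip_3","beaker","wash_bottle","bench_timer","marker_black","clamp_stand","power_toggle"):
        print(q,[(np.round(d["centre"],1).tolist(),round(d["confidence"],2)) for d in optics.spot_point(q,n)][:5])
E
```

```text
pics
{'time': 0.0, 'joints': [-85.387, 15.099, -2.803, 72.158, 0.002, 81.103], 'qd': [0.065, -0.026, 0.021, -0.046, -0.086, 0.068], 'joint_efforts': [0.002, -63.76, 38.457, 0.013, 0.0, 0.0], 'position': [122.638, -510.275, 303.429], 'eef_rot': [-179.941, -0.011, 13.509], 'force': [0.643, -0.491, 0.259], 'moment': [-0.006, 0.022, -0.005], 'grip_force': 0.0, 'opening': 1.0}
scene [[510.8, 0.0, 323.7], [0.0, 510.8, 234.7], [0.0, 0.0, 1.0]] [[0.235, -0.431, 0.872, -978.026], [-0.972, -0.115, 0.205, -345.398], [0.013, -0.895, -0.446, 854.924], [0.0, 0.0, 0.0, 1.0]]
shaker [([275.9, 383.2], 0.83)]
shaker_top [([253.0, 394.3], 0.64), ([252.2, 392.9], 0.4), ([261.5, 235.2], 0.19)]
shaker_trough [([263.8, 361.6], 0.79)]
shaker_back [([252.9, 392.9], 0.93)]
scraper_grip [([263.9, 433.5], 0.53), ([253.7, 394.7], 0.26)]
chip_1 [([260.0, 399.0], 0.61), ([247.7, 377.9], 0.61), ([262.6, 380.3], 0.48), ([263.6, 359.2], 0.36)]
chip_3 [([260.0, 399.0], 0.61), ([247.7, 377.9], 0.61), ([262.6, 380.3], 0.48), ([263.6, 359.2], 0.36)]
beaker [([287.4, 495.1], 0.82), ([254.4, 393.6], 0.38)]
wash_bottle []
bench_timer [([246.2, 164.3], 0.45)]
marker_black [([260.0, 235.0], 0.48)]
clamp_stand []Traceback (most recent call last):
  File "<stdin>", line 8, in <module>
ValueError: it knows: beaker, bench_timer, chip, clamp_stand, marker_black, scraper_grip, shaker, shaker_back, shaker_top, shaker_trough, wash_bottle
```

```bash
cat > h.py <<'E'
from station import r, optics
import cv2,numpy as np
def w(n,rc,z,p=None):
    p=p or optics.camera_params(n);K=p["mtx"];T=p["cam_to_world"]
    d=T[:3,:3]@np.linalg.solve(K,[rc[1],rc[0],1]);o=T[:3,3]
    return o+d*(z-o[2])/d[2]
def px(n,P,p=None):
    p=p or optics.camera_params(n);T=np.linalg.inv(p["cam_to_world"]);c=p["mtx"]@(T[:3,:3]@np.array(P)+T[:3,3])
    return c[1]/c[2],c[0]/c[2]
def snap(n,f):
    im=optics.camera(n);cv2.imwrite(f"pics/{f}.png",im[:,:,::-1]);return im
def pts(n,qs):
    for q,z in qs.items():
        print(n,q,[(np.round(d["centre"],1).tolist(),round(d["confidence"],2),np.round(w(n,d["centre"],z)[:2]).tolist()) for d in optics.spot_point(q,n)][:6])
Q=dict(shaker=0,shaker_top=80,shaker_trough=28,shaker_back=52,scraper_grip=58,chip=80,beaker=0,wash_bottle=0,bench_timer=0,marker_black=0,clamp_stand=0)
E
python3 - <<'E'
from h import *
snap("top","top1");p=optics.camera_params("top");print(np.round(p["mtx"],1).tolist(),np.round(p["cam_to_world"],3).tolist())
pts("top",Q);pts("scene",Q)
im=cv2.imread("pics/scene0.png");cv2.imwrite("pics/sc_crop.png",cv2.resize(im[190:330,120:560],(800,254),interpolation=cv2.INTER_CUBIC))
E
```

```text
[[479.4, 0.0, 319.9], [0.0, 479.4, 238.7], [0.0, 0.0, 1.0]] [[-0.006, -0.997, 0.076, 403.71], [-1.0, 0.007, 0.019, -21.612], [-0.02, -0.076, -0.997, 1568.933], [0.0, 0.0, 0.0, 1.0]]
top shaker [([259.6, 385.3], 0.59, [453.0, -205.0])]
top shaker_top [([258.0, 400.4], 0.65, [455.0, -242.0]), ([259.4, 386.9], 0.15, [451.0, -200.0])]
top shaker_trough [([258.9, 362.5], 0.83, [455.0, -128.0])]
top shaker_back [([241.3, 394.8], 0.87, [509.0, -229.0])]
top scraper_grip [([255.4, 435.1], 0.73, [463.0, -354.0])]
top chip [([266.9, 381.2], 0.6, [428.0, -182.0]), ([251.6, 384.8], 0.51, [475.0, -194.0]), ([264.7, 401.9], 0.41, [434.0, -246.0]), ([246.0, 398.7], 0.41, [492.0, -237.0]), ([260.3, 148.4], 0.41, [453.0, 544.0])]
top beaker [([250.5, 492.8], 0.54, [480.0, -554.0])]
top wash_bottle [([247.5, 285.2], 0.85, [495.0, 123.0]), ([250.6, 495.6], 0.26, [480.0, -563.0])]
top bench_timer [([257.2, 147.7], 0.93, [466.0, 577.0]), ([258.9, 360.9], 0.36, [456.0, -125.0])]
top marker_black [([270.1, 233.2], 0.42, [422.0, 293.0])]
top clamp_stand []
scene shaker [([275.9, 383.2], 0.83, [452.0, -210.0])]
scene shaker_top [([253.0, 394.3], 0.64, [468.0, -238.0]), ([252.2, 392.9], 0.4, [472.0, -233.0]), ([261.5, 235.2], 0.19, [288.0, 229.0])]
scene shaker_trough [([263.8, 361.6], 0.79, [464.0, -136.0])]
scene shaker_back [([252.9, 392.9], 0.93, [520.0, -230.0])]
scene scraper_grip [([263.9, 433.5], 0.53, [469.0, -363.0]), ([253.7, 394.7], 0.26, [505.0, -237.0])]
scene chip [([260.0, 399.0], 0.61, [426.0, -257.0]), ([247.7, 377.9], 0.61, [491.0, -182.0]), ([262.6, 380.3], 0.48, [395.0, -203.0]), ([263.6, 359.2], 0.36, [372.0, -142.0])]
scene beaker [([287.4, 495.1], 0.82, [472.0, -559.0]), ([254.4, 393.6], 0.38, [607.0, -226.0])]
scene wash_bottle []
scene bench_timer [([246.2, 164.3], 0.45, [457.0, 574.0])]
scene marker_black [([260.0, 235.0], 0.48, [428.0, 293.0])]
scene clamp_stand []
```

View pics/scene0.png

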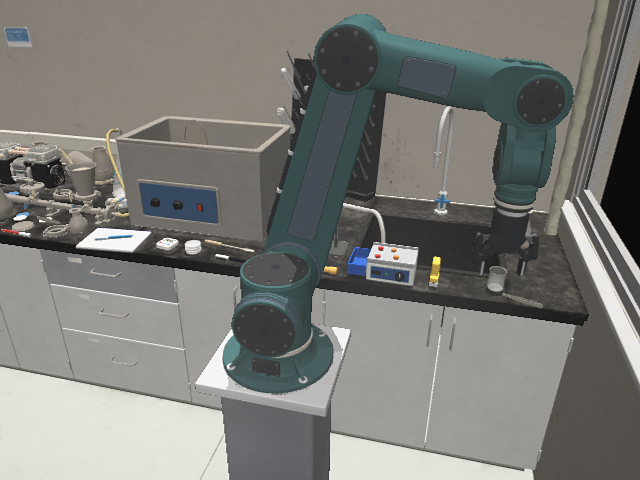

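View pics/top1.png

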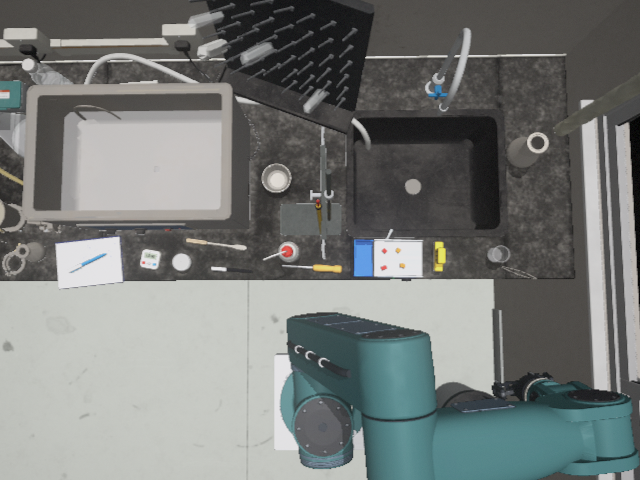

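The scene shows the shaker at about px (393,262), the scraper to its right at (435,270) and the beaker at (497,278). The top view shows the shaker at (388,258), what looks like the toggle at (390,234), and the scraper at (440,256). I'll enlarge the top view and check the wrist camera's mounting.

```bash
cat >> h.py <<'E'
from scipy.spatial.transform import Rotation as Ro
def to(pos,rpy=None,step=40,ang=7):
    """print the delta from present pose in tool units"""
    o=r.get_obs();R=Ro.from_euler('xyz',o["eef_rot"],degrees=True)
    d=R.inv().apply(np.array(pos)-o["position"])/100
    print("pos",np.round(o["position"],1),"rpy",np.round(o["eef_rot"],1),"t",round(o["time"],2))
    out=[np.round(d,3).tolist()]
    if rpy is not None:
        out.append(np.round((R.inv()*Ro.from_euler('xyz',rpy,degrees=True)).as_rotvec(degrees=True)/60,3).tolist())
    print("tool shift",out)
E
python3 - <<'E'
from h import *
im=cv2.imread("pics/top1.png");cv2.imwrite("pics/top_crop.png",cv2.resize(im[215:290,345:455],(792,540),interpolation=cv2.INTER_CUBIC))
o=r.get_obs();p=optics.camera_params("wrist");R=Ro.from_euler('xyz',o["eef_rot"],degrees=True)
T=p["cam_to_world"];print(np.round(p["mtx"],1).tolist(),"cam in tool",R.inv().apply(T[:3,3]-o["position"]).round(1),(R.inv().as_matrix()@T[:3,:3]).round(3).tolist())
E
```

```text
[[409.9, 0.0, 319.1], [0.0, 409.9, 227.8], [0.0, 0.0, 1.0]] cam in tool [ 75.8   0.9 -69.8] [[-0.001, -0.955, -0.297], [1.0, -0.0, -0.0], [0.0, -0.297, 0.955]]
```

View pics/top_crop.png

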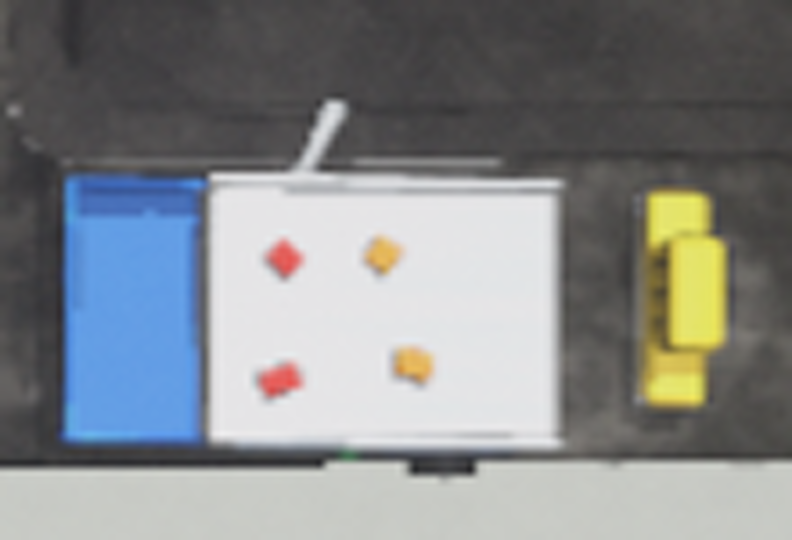

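The crop clearly shows the toggle bat leaning right: root at crop (303,170), tip at (337,107). Two chips are red at (284,258) and (280,380), and two orange at (382,254) and (413,365). The scraper stands parallel to x at about (685,295). Next I move the wrist camera above the shaker.

Request:
{"fn": "drive_tool", "kwargs": {
  "moves": [
    {"wz": 0.113,"fingers": 1},
    {"wz": 0.113},
    {"dx": 0.3,"dy": -0.217,"dz": -0.04},
    {"dx": 0.3,"dy": -0.217,"dz": -0.04},
    {"dx": 0.3,"dy": -0.217,"dz": -0.04},
    {"dx": 0.3,"dy": -0.217,"dz": -0.04},
    {"dx": 0.3,"dy": -0.217,"dz": -0.04},
    {"dx": 0.3,"dy": -0.217,"dz": -0.04},
    {"dx": 0.3,"dy": -0.217,"dz": -0.04},
    {"dx": 0.3,"dy": -0.217,"dz": -0.04},
    {"dx": 0.3,"dy": -0.217,"dz": -0.04},
    {"dx": 0.3,"dy": -0.217,"dz": -0.04},
    {"dx": 0.3,"dy": -0.217,"dz": -0.04},
    {"dx": 0.3,"dy": -0.217,"dz": -0.04},
    {},
    {},
    {}
  ]
}}

```text
schema error: expected keys wx, wy, wz, dx, dy, dz, fingers
```

```bash
python3 - <<'E'
from h import *
p=optics.camera_params("wrist")
snap("wrist","w1")
pts("wrist",{k:Q[k] for k in ("shaker","shaker_top","shaker_trough","shaker_back","scraper_grip","chip")})
to([480,-250,350],[180,0,0])
for c in [(303,170),(337,107)]: print("toggle top",w("top",(215+c[1]/7.2,345+c[0]/7.2),52).round(1))
for c in [(208,175),(562,178),(562,448),(208,445)]: print("rail corner",w("top",(215+c[1]/7.2,345+c[0]/7.2),88).round(1))
for c in [(208,188),(558,188),(558,438),(208,438)]: print("steel corner",w("top",(215+c[1]/7.2,345+c[0]/7.2),80).round(1))
E
```

```text
wrist shaker []
wrist shaker_top []
wrist shaker_trough []
wrist shaker_back []
wrist scraper_grip []
wrist chip []
pos [ 122.6 -510.5  303.9] rpy [-180.     0.    13.5] t 2.15
tool shift [[4.083, -1.698, -0.461], [-0.0, 0.0, 0.225]]
toggle top [ 517.4 -205.2   52. ]
toggle top [ 545.1 -220.5   52. ]
rail corner [ 512.9 -160.1   88. ]
rail corner [ 510.5 -311.4   88. ]
rail corner [ 395.2 -308.9   88. ]
rail corner [ 397.4 -158.4   88. ]
steel corner [ 507.9 -160.8   80. ]
steel corner [ 506.8 -311.2   80. ]
steel corner [ 399.4 -308.8   80. ]
steel corner [ 400.3 -159.2   80. ]
```

View pics/w1.png

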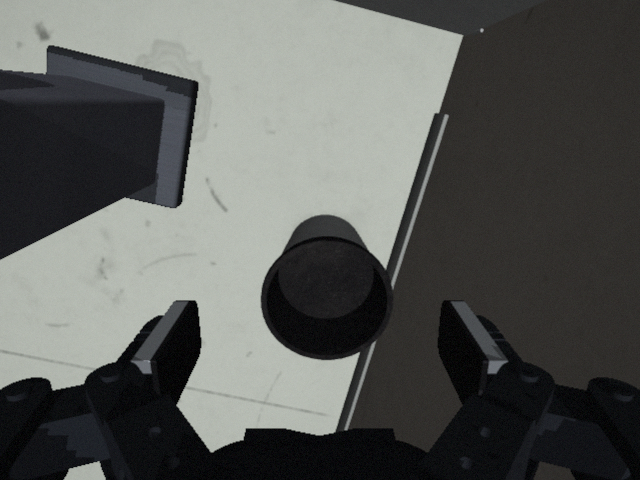

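The move was refused because each row needs all the keys, so this picture only shows the floor and the open fingers. I resend it with full rows.

Request:
{"fn": "drive_tool", "kwargs": {
  "moves": [
    {"wx": 0,"wy": 0,"wz": 0.113,"dx": 0,"dy": 0,"dz": 0,"fingers": -1},
    {"wx": 0,"wy": 0,"wz": 0.112,"dx": 0,"dy": 0,"dz": 0,"fingers": -1},
    {"wx": 0,"wy": 0,"wz": 0,"dx": 0.3,"dy": -0.217,"dz": -0.04,"fingers": -1},
    {"wx": 0,"wy": 0,"wz": 0,"dx": 0.3,"dy": -0.217,"dz": -0.04,"fingers": -1},
    {"wx": 0,"wy": 0,"wz": 0,"dx": 0.3,"dy": -0.217,"dz": -0.04,"fingers": -1},
    {"wx": 0,"wy": 0,"wz": 0,"dx": 0.3,"dy": -0.217,"dz": -0.04,"fingers": -1},
    {"wx": 0,"wy": 0,"wz": 0,"dx": 0.3,"dy": -0.217,"dz": -0.04,"fingers": -1},
    {"wx": 0,"wy": 0,"wz": 0,"dx": 0.3,"dy": -0.217,"dz": -0.04,"fingers": -1},
    {"wx": 0,"wy": 0,"wz": 0,"dx": 0.3,"dy": -0.217,"dz": -0.04,"fingers": -1},
    {"wx": 0,"wy": 0,"wz": 0,"dx": 0.3,"dy": -0.217,"dz": -0.04,"fingers": -1},
    {"wx": 0,"wy": 0,"wz": 0,"dx": 0.3,"dy": -0.217,"dz": -0.04,"fingers": -1},
    {"wx": 0,"wy": 0,"wz": 0,"dx": 0.3,"dy": -0.217,"dz": -0.04,"fingers": -1},
    {"wx": 0,"wy": 0,"wz": 0,"dx": 0.3,"dy": -0.217,"dz": -0.04,"fingers": -1},
    {"wx": 0,"wy": 0,"wz": 0,"dx": 0.3,"dy": -0.217,"dz": -0.04,"fingers": -1},
    {"wx": 0,"wy": 0,"wz": 0,"dx": 0,"dy": 0,"dz": 0,"fingers": -1},
    {"wx": 0,"wy": 0,"wz": 0,"dx": 0,"dy": 0,"dz": 0,"fingers": -1},
    {"wx": 0,"wy": 0,"wz": 0,"dx": 0,"dy": 0,"dz": 0,"fingers": -1}
  ]
}}

```text
time: 3.57
position: [482.4, -250.1, 351.7]
eef_rot: [-180.0, 0.0, 0.0]
force: [-0.1, -0.0, 0.0]
opening: 0.001
grip_force: 0.0
```

```bash
python3 - <<'E'
from h import *
snap("wrist","w2")
p=optics.camera_params("wrist");np.savez("w2.npz",**p)
pts("wrist",{k:Q[k] for k in ("shaker","shaker_top","shaker_trough","shaker_back","scraper_grip","chip")})
to([480,-250,350],[180,0,0])
E
```

```text
wrist shaker [([205.2, 274.3], 0.67, [452.0, -204.0]), ([197.0, 247.5], 0.23, [461.0, -176.0])]
wrist shaker_top [([220.6, 301.0], 0.74, [458.0, -236.0])]
wrist shaker_trough [([203.1, 196.0], 0.96, [461.0, -130.0]), ([246.2, 310.9], 0.52, [416.0, -243.0])]
wrist shaker_back [([148.5, 290.5], 0.64, [517.0, -226.0])]
wrist scraper_grip [([208.9, 450.2], 0.8, [463.0, -371.0]), ([192.6, 613.0], 0.39, [478.0, -517.0])]
wrist chip [([245.8, 314.9], 0.75, [435.0, -247.0]), ([253.1, 249.2], 0.69, [428.0, -189.0]), ([195.5, 250.6], 0.49, [481.0, -193.0])]
pos [ 482.1 -250.5  351.9] rpy [ 1.8e+02 -0.0e+00 -1.0e-01] t 3.92
tool shift [[-0.021, -0.005, 0.019], [0.0, -0.0, -0.001]]
```

View pics/w2.png

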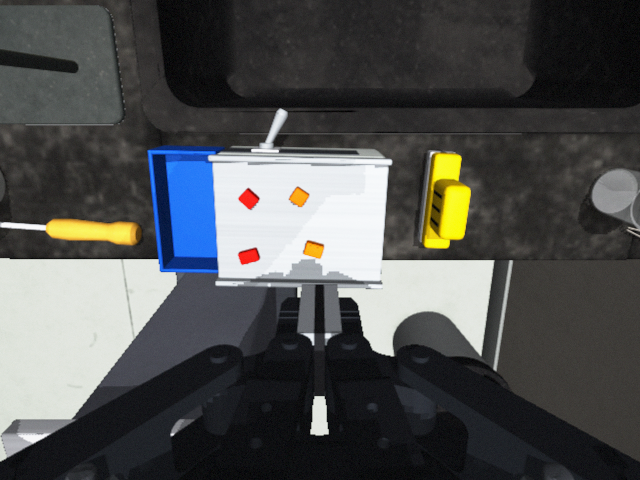

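The wrist view shows the steel top from (213,160) to (388,285), the toggle's root at (267,148) and tip at (281,113), and chips at (249,199), (299,197), (249,256) and (314,250). The scraper head spans rows 152 to 247 at columns 422 to 462, with the grip at (453,210). I'll work out the geometry from these.

```bash
python3 - <<'E'
from h import *
p=dict(np.load("w2.npz"))
def s(n,rc,z): print(n,rc,w("wrist",rc,z,p).round(1)[:2])
for c in [(155,211),(160,391),(287,383),(285,216)]: s("rail",c,88)
for c in [(165,215),(166,387),(277,382),(277,217)]: s("steel",c,80)
for c in [(148,149),(272,161),(271,217)]: s("trough",c,60)
s("tip",(113,281),52);s("root",(148,267),52)
im=cv2.imread("pics/w2.png")[140:260,410:490]
cv2.imwrite("pics/scr.png",cv2.resize(im,(400,600),interpolation=cv2.INTER_CUBIC))
cv2.imwrite("pics/scr2.png",np.hstack([cv2.resize(im,(400,600),interpolation=cv2.INTER_CUBIC),cv2.resize(cv2.imread("pics/w2.png")[95:175,225:305],(400,400),interpolation=cv2.INTER_CUBIC).__class__(shape=(0,)) if 0 else cv2.copyMakeBorder(cv2.resize(cv2.imread("pics/w2.png")[95:175,225:305],(400,400),interpolation=cv2.INTER_CUBIC),0,200,0,0,cv2.BORDER_CONSTANT)]))
E
```

```text
rail (155, 211) [ 515.9 -163.9]
rail (160, 391) [ 511.7 -309.5]
rail (287, 383) [ 398.8 -308.2]
rail (285, 216) [ 400.9 -159.3]
steel (165, 215) [ 506.6 -164.5]
steel (166, 387) [ 505.6 -307.8]
steel (277, 382) [ 405.  -308.2]
steel (277, 217) [ 405.1 -158.6]
trough (148, 149) [ 518.4 -103.1]
trough (272, 161) [ 401.4 -100. ]
trough (271, 217) [ 402.4 -153.6]
tip (113, 281) [ 547.5 -218.2]
root (148, 267) [ 517.5 -204.9]
```

View pics/scr2.png

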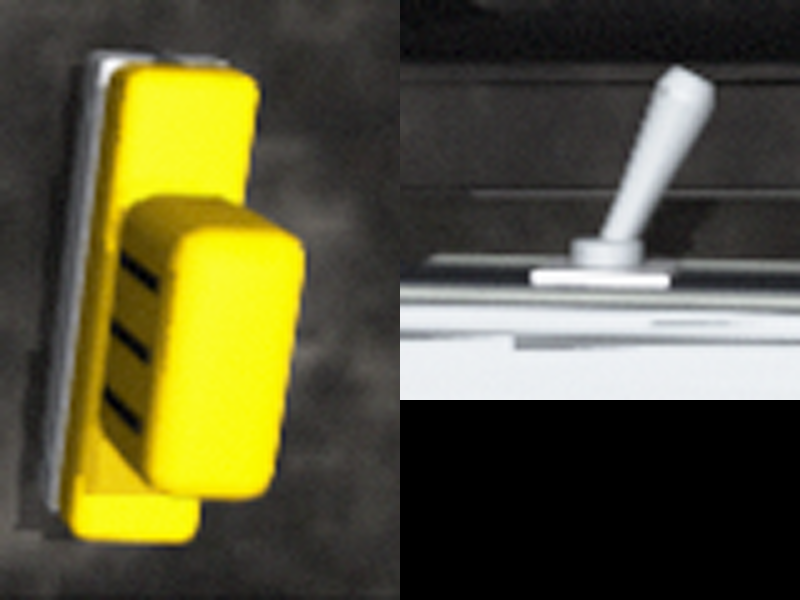

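The enlargement shows the scraper turned a few degrees, with grip-top corners at about px (446,188), (471,189), (464,238) and (440,236). The toggle's collar is at (266,145) and its tip at (283,111).

```bash
python3 - <<'E'
from h import *
p=dict(np.load("w2.npz"))
def s(n,cc,z):
    c=(140+cc[1]/5,410+cc[0]/5);P=w("wrist",c,z,p)[:2];print(n,P.round(1));return P
g=[s("grip",c,78) for c in[(178,232),(305,238),(272,498),(150,488)]]
h=[s("head",c,38) for c in[(115,68),(260,75),(200,542),(70,540)]]
for q in(g,h):
    a=q[0]-q[3];b=q[1]-q[2];e=a+b;print("centre",np.mean(q,0).round(1),"yaw",np.degrees(np.arctan2(e[1],e[0])).round(1),"len",np.linalg.norm(a).round(),np.linalg.norm(b).round())
print("collar",w("wrist",(145,266.4),52,p).round(1),"tip",w("wrist",(111.5,283),52,p).round(1))
a=lambda c:(215+c[1]/7.2,345+c[0]/7.2)
q=np.array([w("top",a(c),78)[:2] for c in [(672,235),(725,238),(720,350),(668,348)]]);print("top grip",q.round(1).tolist(),q.mean(0))
E
```

```text
grip [ 487.9 -358.9]
grip [ 486.8 -380.6]
grip [ 440.  -379.9]
grip [ 441.9 -358.1]
head [ 510.6 -356.9]
head [ 509.3 -383.9]
head [ 417.1 -381.5]
head [ 417.5 -355.5]
centre [ 464.2 -369.3] yaw -0.9 len 46.0 47.0
centre [ 463.6 -369.4] yaw -1.2 len 93.0 92.0
collar [ 520.1 -204.4   52. ] tip [ 548.7 -219.9   52. ]
top grip [[486.2, -360.0], [484.8, -382.7], [436.7, -379.3], [437.7, -357.1]] [ 461.34404429 -369.76357743]
```

Pivot is at y ≈ -203.5, face at x ≈ 514, and scraper at (463,-369.5) with yaw about -1°, same as the shaker. I descend with shut fingers behind the plate, to the right of the bat.

Request:
{"fn": "drive_tool", "kwargs": {
  "moves": [
    {"wx": 0,"wy": 0,"wz": 0.017,"dx": 0.32,"dy": 0.03,"dz": 0,"fingers": -1},
    {"wx": 0,"wy": 0,"wz": 0,"dx": 0.31,"dy": 0.02,"dz": 0.1,"fingers": -1},
    {"wx": 0,"wy": 0,"wz": 0,"dx": 0,"dy": 0,"dz": 0.38,"fingers": -1},
    {"wx": 0,"wy": 0,"wz": 0,"dx": 0,"dy": 0,"dz": 0.38,"fingers": -1},
    {"wx": 0,"wy": 0,"wz": 0,"dx": 0,"dy": 0,"dz": 0.38,"fingers": -1},
    {"wx": 0,"wy": 0,"wz": 0,"dx": 0,"dy": 0,"dz": 0.38,"fingers": -1},
    {"wx": 0,"wy": 0,"wz": 0,"dx": 0,"dy": 0,"dz": 0.38,"fingers": -1},
    {"wx": 0,"wy": 0,"wz": 0,"dx": 0,"dy": 0,"dz": 0.39,"fingers": -1},
    {"wx": 0,"wy": 0,"wz": 0,"dx": 0,"dy": 0,"dz": 0,"fingers": -1},
    {"wx": 0,"wy": 0,"wz": 0,"dx": 0,"dy": 0,"dz": 0,"fingers": -1}
  ]
}}

```text
time: 4.75
position: [544.8, -255.4, 112.5]
eef_rot: [-179.9, 0.2, -1.0]
force: [0.5, -0.2, 1.3]
opening: 0.003
grip_force: 0.0
```

```bash
python3 - <<'E'
from h import *
snap("wrist","w3");to([545,-236,113],[180,0,-1]);print(r.get_obs()["force"].round(1))
E
```

```text
pos [ 545.8 -256.   114.3] rpy [180.  -0.  -1.] t 4.8
tool shift [[-0.012, -0.2, 0.013], [0.0, -0.0, -0.0]]
[-0.   0.1 -0.1]
```

View pics/w3.png

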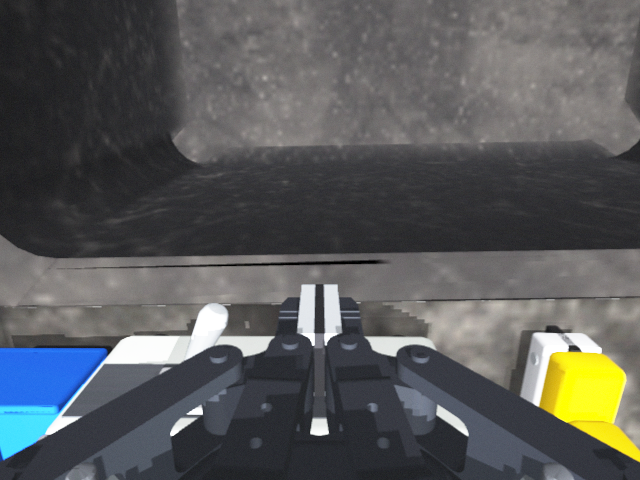

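The view shows the bat tip at (212,312), clear to the left of the finger (left edge at column 281), and no contact. I creep left and watch the force.

Request:
{"fn": "drive_tool", "kwargs": {
  "moves": [
    {"wx": 0,"wy": 0,"wz": 0,"dx": 0,"dy": -0.03,"dz": 0,"fingers": -1},
    {"wx": 0,"wy": 0,"wz": 0,"dx": 0,"dy": -0.03,"dz": 0,"fingers": -1},
    {"wx": 0,"wy": 0,"wz": 0,"dx": 0,"dy": -0.03,"dz": 0,"fingers": -1},
    {"wx": 0,"wy": 0,"wz": 0,"dx": 0,"dy": -0.03,"dz": 0,"fingers": -1},
    {"wx": 0,"wy": 0,"wz": 0,"dx": 0,"dy": -0.02,"dz": 0,"fingers": -1},
    {"wx": 0,"wy": 0,"wz": 0,"dx": 0,"dy": -0.01,"dz": 0,"fingers": -1},
    {"wx": 0,"wy": 0,"wz": 0,"dx": 0,"dy": 0,"dz": 0,"fingers": -1}
  ]
}}

```text
time: 5.38
position: [545.9, -240.2, 113.0]
eef_rot: [180.0, -0.0, -1.0]
force: [0.2, -0.6, 0.2]
opening: -0.002
grip_force: 0.0
```

Request:
{"fn": "drive_tool", "kwargs": {
  "moves": [
    {"wx": 0,"wy": 0,"wz": 0,"dx": 0,"dy": -0.02,"dz": 0,"fingers": -1},
    {"wx": 0,"wy": 0,"wz": 0,"dx": 0,"dy": -0.02,"dz": 0,"fingers": -1},
    {"wx": 0,"wy": 0,"wz": 0,"dx": 0,"dy": 0,"dz": 0,"fingers": -1}
  ]
}}

```text
time: 5.63
position: [545.8, -236.3, 112.8]
eef_rot: [-180.0, 0.0, -1.0]
force: [1.0, 0.5, -0.4]
opening: -0.003
grip_force: 0.0
```

Request:
{"fn": "drive_tool", "kwargs": {
  "moves": [
    {"wx": 0,"wy": 0,"wz": 0,"dx": 0,"dy": -0.02,"dz": 0,"fingers": -1},
    {"wx": 0,"wy": 0,"wz": 0,"dx": 0,"dy": -0.02,"dz": 0,"fingers": -1},
    {"wx": 0,"wy": 0,"wz": 0,"dx": 0,"dy": 0,"dz": 0,"fingers": -1}
  ]
}}

```text
time: 5.88
position: [546.7, -233.3, 113.2]
eef_rot: [179.9, -0.1, -1.0]
force: [1.9, -6.6, -3.0]
opening: -0.001
grip_force: 3.1
```

Contact is felt at y ≈ -233 (Fy about -6.6 N). I continue gently toward the centre.

Request:
{"fn": "drive_tool", "kwargs": {
  "moves": [
    {"wx": 0,"wy": 0,"wz": 0,"dx": 0,"dy": -0.02,"dz": 0,"fingers": -1},
    {"wx": 0,"wy": 0,"wz": 0,"dx": 0,"dy": -0.02,"dz": 0,"fingers": -1},
    {"wx": 0,"wy": 0,"wz": 0,"dx": 0,"dy": -0.02,"dz": 0,"fingers": -1},
    {"wx": 0,"wy": 0,"wz": 0,"dx": 0,"dy": -0.02,"dz": 0,"fingers": -1}
  ]
}}

```text
time: 6.22
position: [546.8, -225.1, 113.3]
eef_rot: [179.9, -0.1, -1.0]
force: [2.4, -2.7, 1.1]
opening: 0.003
grip_force: 1.3
```

Request:
{"fn": "drive_tool", "kwargs": {
  "moves": [
    {"wx": 0,"wy": 0,"wz": 0,"dx": 0,"dy": -0.02,"dz": 0,"fingers": -1},
    {"wx": 0,"wy": 0,"wz": 0,"dx": 0,"dy": -0.02,"dz": 0,"fingers": -1},
    {"wx": 0,"wy": 0,"wz": 0,"dx": 0,"dy": -0.02,"dz": 0,"fingers": -1}
  ]
}}

```text
time: 6.47
position: [545.9, -218.1, 112.7]
eef_rot: [-180.0, 0.0, -1.0]
force: [-0.5, 0.2, 0.1]
opening: 0.003
grip_force: 0.0
```

Request:
{"fn": "drive_tool", "kwargs": {
  "moves": [
    {"wx": 0,"wy": 0,"wz": 0,"dx": 0,"dy": -0.01,"dz": 0,"fingers": -1},
    {"wx": 0,"wy": 0,"wz": 0,"dx": 0,"dy": -0.01,"dz": 0,"fingers": -1},
    {"wx": 0,"wy": 0,"wz": 0,"dx": 0,"dy": -0.01,"dz": 0,"fingers": -1}
  ]
}}

```text
time: 6.72
position: [546.2, -215.4, 112.8]
eef_rot: [-180.0, 0.0, -1.0]
force: [0.5, -1.1, -0.4]
opening: 0.0
grip_force: 0.0
```

```bash
python3 - <<'E'
from h import *
snap("wrist","w4");im=cv2.imread("pics/w4.png");cv2.imwrite("pics/w4c.png",im[270:430,100:420])
to([545,-214,113]);print(r.get_obs()["force"].round(1))
E
```

```text
pos [ 546.2 -215.2  112.8] rpy [-180.    0.   -1.] t 6.77
tool shift [[-0.012, -0.012, -0.002]]
[0.9 1.  0.5]
```

View pics/w4c.png

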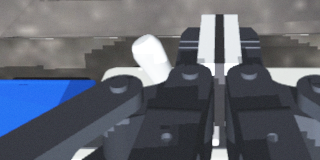

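The bat now leans left, away from the finger, with zero force: it is off. I retreat right and up, then move over the scraper with the fingers open.

Request:
{"fn": "drive_tool", "kwargs": {
  "moves": [
    {"wx": 0,"wy": 0,"wz": 0,"dx": 0,"dy": 0.1,"dz": 0,"fingers": -1},
    {"wx": 0,"wy": 0,"wz": 0,"dx": 0,"dy": 0.1,"dz": -0.2,"fingers": -1},
    {"wx": 0,"wy": 0,"wz": 0,"dx": 0,"dy": 0,"dz": -0.37,"fingers": -1},
    {"wx": 0,"wy": 0,"wz": 0,"dx": 0,"dy": 0,"dz": -0.4,"fingers": 0},
    {"wx": 0,"wy": 0,"wz": 0,"dx": -0.2,"dy": 0.34,"dz": 0,"fingers": 1},
    {"wx": 0,"wy": 0,"wz": 0,"dx": -0.2,"dy": 0.34,"dz": 0,"fingers": 1},
    {"wx": 0,"wy": 0,"wz": 0,"dx": -0.2,"dy": 0.34,"dz": 0,"fingers": 1},
    {"wx": 0,"wy": 0,"wz": 0,"dx": -0.204,"dy": 0.34,"dz": 0,"fingers": 1},
    {"wx": 0,"wy": 0,"wz": 0,"dx": 0,"dy": 0,"dz": 0,"fingers": 1},
    {"wx": 0,"wy": 0,"wz": 0,"dx": 0,"dy": 0,"dz": 0,"fingers": 1},
    {"wx": 0,"wy": 0,"wz": 0,"dx": 0,"dy": 0,"dz": 0,"fingers": 1}
  ]
}}

```text
time: 7.68
position: [462.9, -370.5, 209.8]
eef_rot: [-180.0, 0.0, -1.1]
force: [0.1, 0.8, 0.3]
opening: 1.0
grip_force: 0.0
```

```bash
python3 - <<'E'
from h import *
snap("wrist","w5")
pts("wrist",{"scraper_grip":58,"shaker_back":52})
im=cv2.imread("pics/w5.png");h=cv2.inRange(cv2.cvtColor(im,cv2.COLOR_BGR2HSV),(22,150,90),(35,255,255));y,x=np.nonzero(h);print(x.min(),x.max(),y.min(),y.max())
print([np.round(px("wrist",P),0).tolist() for P in [(463,-369.5,78),(463+25,-357.5,78),(463-25,-381.5,78)]])
to([463,-369.5,118],[180,0,-1])
E
```

```text
wrist scraper_grip [([239.5, 316.1], 0.76, [464.0, -369.0]), ([271.3, 58.9], 0.23, [447.0, -218.0])]
wrist shaker_back [([149.3, 51.9], 0.67, [516.0, -224.0])]
294 339 148 294
[[253.0, 318.0], [207.0, 293.0], [296.0, 341.0]]
pos [ 463.6 -369.4  209.9] rpy [-180.     0.    -0.9] t 7.83
tool shift [[-0.006, 0.002, 0.919], [-0.0, 0.0, 0.001]]
```

View pics/w5.png

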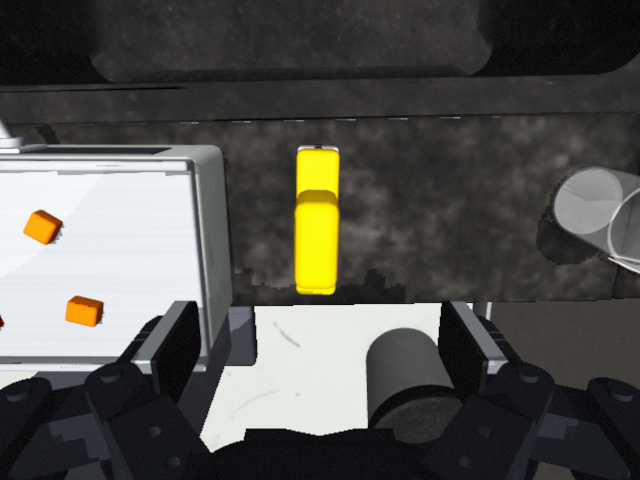

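The scraper grip is centred between the fingers, at columns 294 to 339 and rows 185 to 294. The shaker's right end is too near for fully open fingers, so I go down half open and then grip.

Request:
{"fn": "drive_tool", "kwargs": {
  "moves": [
    {"wx": 0,"wy": 0,"wz": 0,"dx": 0,"dy": 0,"dz": 0,"fingers": 0},
    {"wx": 0,"wy": 0,"wz": 0,"dx": 0,"dy": 0,"dz": 0,"fingers": 0},
    {"wx": 0,"wy": 0,"wz": 0,"dx": 0,"dy": 0,"dz": 0.3,"fingers": 0},
    {"wx": 0,"wy": 0,"wz": 0,"dx": 0,"dy": 0,"dz": 0.3,"fingers": 0},
    {"wx": 0,"wy": 0,"wz": 0,"dx": 0,"dy": 0,"dz": 0.22,"fingers": 0},
    {"wx": 0,"wy": 0,"wz": 0,"dx": 0,"dy": 0,"dz": 0.1,"fingers": 0},
    {"wx": 0,"wy": 0,"wz": 0,"dx": 0,"dy": 0,"dz": 0,"fingers": 0},
    {"wx": 0,"wy": 0,"wz": 0,"dx": 0,"dy": 0,"dz": 0,"fingers": -1},
    {"wx": 0,"wy": 0,"wz": 0,"dx": 0,"dy": 0,"dz": 0,"fingers": -1},
    {"wx": 0,"wy": 0,"wz": 0,"dx": 0,"dy": 0,"dz": 0,"fingers": -1},
    {"wx": 0,"wy": 0,"wz": 0,"dx": 0,"dy": 0,"dz": 0,"fingers": -1},
    {"wx": 0,"wy": 0,"wz": 0,"dx": 0,"dy": 0,"dz": 0,"fingers": -1},
    {"wx": 0,"wy": 0,"wz": 0,"dx": 0,"dy": 0,"dz": 0,"fingers": -1}
  ],
  "grip_force": 50
}}

```text
time: 8.92
position: [463.6, -370.6, 119.2]
eef_rot: [179.9, -0.1, -1.0]
force: [0.5, 0.6, 7.9]
opening: 0.273
grip_force: 51.6
```

The grip is firm at 23 mm opening. I lift and carry it over the right end of the steel.

Request:
{"fn": "drive_tool", "kwargs": {
  "moves": [
    {"wx": 0,"wy": 0,"wz": 0,"dx": 0,"dy": 0,"dz": -0.2,"fingers": -1},
    {"wx": 0,"wy": 0,"wz": 0,"dx": 0,"dy": 0,"dz": -0.35,"fingers": -1},
    {"wx": 0,"wy": 0,"wz": 0,"dx": 0,"dy": 0,"dz": -0.35,"fingers": -1},
    {"wx": 0,"wy": 0,"wz": 0,"dx": 0,"dy": 0,"dz": -0.2,"fingers": -1},
    {"wx": 0,"wy": 0,"wz": 0,"dx": -0.03,"dy": -0.25,"dz": 0,"fingers": -1},
    {"wx": 0,"wy": 0,"wz": 0,"dx": -0.03,"dy": -0.25,"dz": 0,"fingers": -1},
    {"wx": 0,"wy": 0,"wz": 0,"dx": -0.025,"dy": -0.2,"dz": 0,"fingers": -1},
    {"wx": 0,"wy": 0,"wz": 0,"dx": -0.01,"dy": -0.1,"dz": 0,"fingers": -1},
    {"wx": 0,"wy": 0,"wz": 0,"dx": 0,"dy": 0,"dz": 0,"fingers": -1},
    {"wx": 0,"wy": 0,"wz": 0,"dx": 0,"dy": 0,"dz": 0,"fingers": -1}
  ]
}}

```text
time: 9.75
position: [455.3, -290.2, 228.3]
eef_rot: [180.0, -0.0, -1.0]
force: [0.0, -0.4, -2.5]
opening: 0.273
grip_force: 50.3
```

```bash
python3 - <<'E'
from h import *
snap("wrist","w6")
o=r.get_obs();to([455.4,-287,199],[180,0,-1]);print(o["force"].round(1),o["opening"],o["moment"].round(2))
E
```

```text
pos [ 455.3 -290.7  228.1] rpy [180.  -0.  -1.] t 9.8
tool shift [[-0.0, -0.037, 0.291], [0.001, -0.0, -0.0]]
[ 0.7 -1.  -2.1] 0.27681225014835 [-0.06 -0.07 -0.07]
```

View pics/w6.png

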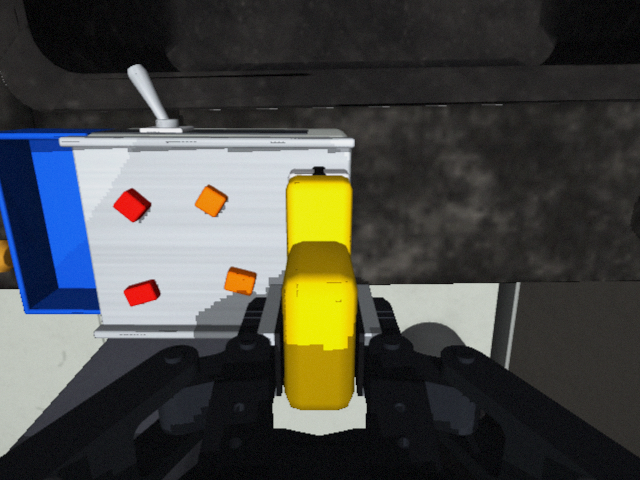

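The view shows the toggle at (147,90) leaning left, so it is off. The four chips are untouched at (131,205), (211,200), (141,292) and (240,281), all left of the scraper. The scraper's back end at (320,172) sits inside the back rail at row 147. That uses up my ten pictures, so from here I rely on numbers. First a clearance check.

```bash
python3 - <<'E'
from h import *
for n,rc,z in [("lip back end",(171,318),112),("head back top",(180,320),148),("rail back inner base",(149,318),80),("rail back inner top R",(145,340),88),("rail front inner top",(326,230),88),("rail front L",(326,105),88),("rail back L",(143,65),88),("steel L back",(149,78),80),("steel L front",(325,98),80)]:
    print(n,w("wrist",rc,z).round(1)[:2])
for d in optics.spot_point("chip","wrist"): print(np.round(d["centre"]),w("wrist",d["centre"],80).round(0)[:2],round(d["confidence"],2))
E
```

```text
lip back end [ 500.7 -291.9]
head back top [ 503.3 -292.8]
rail back inner base [ 507. -292.]
rail back inner top R [ 509.7 -303.1]
rail front inner top [ 407.5 -239.1]
rail front L [ 408.9 -166.7]
rail back L [ 513.2 -164.6]
steel L back [ 509.3 -165.9]
steel L front [ 405.  -157.8]
[200. 134.] [ 481. -192.] 0.79
[290. 145.] [ 427. -189.] 0.7
[200. 213.] [ 481. -234.] 0.65
[277. 241.] [ 435. -246.] 0.64
```

Margins are about 6 mm on each side. I lower it onto the steel.

Request:
{"fn": "drive_tool", "kwargs": {
  "moves": [
    {"wx": 0,"wy": 0,"wz": 0,"dx": 0,"dy": -0.02,"dz": 0.14,"fingers": -1},
    {"wx": 0,"wy": 0,"wz": 0,"dx": 0,"dy": 0,"dz": 0.1,"fingers": -1},
    {"wx": 0,"wy": 0,"wz": 0,"dx": 0,"dy": 0,"dz": 0.03,"fingers": -1},
    {"wx": 0,"wy": 0,"wz": 0,"dx": 0,"dy": 0,"dz": 0,"fingers": -1},
    {"wx": 0,"wy": 0,"wz": 0,"dx": 0,"dy": 0,"dz": 0,"fingers": -1}
  ]
}}

```text
time: 10.27
position: [455.2, -288.6, 201.1]
eef_rot: [180.0, 0.0, -1.0]
force: [-0.1, 0.2, -2.3]
opening: 0.273
grip_force: 50.5
```

Request:
{"fn": "drive_tool", "kwargs": {
  "moves": [
    {"wx": 0,"wy": 0,"wz": 0,"dx": 0,"dy": 0,"dz": 0.01,"fingers": -1},
    {"wx": 0,"wy": 0,"wz": 0,"dx": 0,"dy": 0,"dz": 0.01,"fingers": -1},
    {"wx": 0,"wy": 0,"wz": 0,"dx": 0,"dy": 0,"dz": 0,"fingers": -1}
  ]
}}

```text
time: 10.52
position: [455.2, -288.2, 199.2]
eef_rot: [180.0, -0.0, -1.0]
force: [0.4, 0.5, -1.8]
opening: 0.274
grip_force: 50.4
```

Request:
{"fn": "drive_tool", "kwargs": {
  "moves": [
    {"wx": 0,"wy": 0,"wz": 0,"dx": 0,"dy": 0,"dz": 0.006,"fingers": -1},
    {"wx": 0,"wy": 0,"wz": 0,"dx": 0,"dy": 0,"dz": 0,"fingers": -1},
    {"wx": 0,"wy": 0,"wz": 0,"dx": 0,"dy": 0,"dz": 0,"fingers": -1}
  ]
}}

```text
time: 10.77
position: [455.2, -288.2, 199.1]
eef_rot: [179.9, -0.1, -1.0]
force: [-2.3, 0.3, 8.6]
opening: 0.274
grip_force: 51.8
```

Request:
{"fn": "drive_tool", "kwargs": {
  "moves": [
    {"wx": 0,"wy": 0,"wz": 0,"dx": 0,"dy": 0,"dz": 0.006,"fingers": -1},
    {"wx": 0,"wy": 0,"wz": 0,"dx": 0,"dy": 0,"dz": 0,"fingers": -1},
    {"wx": 0,"wy": 0,"wz": 0,"dx": 0,"dy": 0,"dz": 0,"fingers": -1}
  ]
}}

```text
time: 11.02
position: [455.2, -288.1, 199.1]
eef_rot: [179.9, -0.1, -1.0]
force: [-4.5, 1.4, 17.6]
opening: 0.269
grip_force: 53.0
```

Contact is at z ≈ 199. I ease off to a light touch and wipe left.

Request:
{"fn": "drive_tool", "kwargs": {
  "moves": [
    {"wx": 0,"wy": 0,"wz": 0,"dx": 0,"dy": 0,"dz": -0.009,"fingers": -1},
    {"wx": 0,"wy": 0,"wz": 0,"dx": 0,"dy": -0.03,"dz": 0,"fingers": -1},
    {"wx": 0,"wy": 0,"wz": 0,"dx": 0,"dy": -0.05,"dz": 0,"fingers": -1},
    {"wx": 0,"wy": 0,"wz": 0,"dx": 0,"dy": -0.05,"dz": 0,"fingers": -1},
    {"wx": 0,"wy": 0,"wz": 0,"dx": 0,"dy": -0.05,"dz": 0,"fingers": -1},
    {"wx": 0,"wy": 0,"wz": 0,"dx": 0,"dy": -0.05,"dz": 0,"fingers": -1},
    {"wx": 0,"wy": 0,"wz": 0,"dx": 0,"dy": -0.05,"dz": 0,"fingers": -1},
    {"wx": 0,"wy": 0,"wz": 0,"dx": 0,"dy": -0.05,"dz": 0,"fingers": -1},
    {"wx": 0,"wy": 0,"wz": 0,"dx": 0,"dy": -0.05,"dz": 0,"fingers": -1},
    {"wx": 0,"wy": 0,"wz": 0,"dx": 0,"dy": -0.05,"dz": 0,"fingers": -1},
    {"wx": 0,"wy": 0,"wz": 0,"dx": 0,"dy": -0.05,"dz": 0,"fingers": -1},
    {"wx": 0,"wy": 0,"wz": 0,"dx": 0,"dy": -0.05,"dz": 0,"fingers": -1}
  ]
}}

```text
time: 12.02
position: [456.4, -235.1, 199.2]
eef_rot: [179.9, -0.1, -1.0]
force: [0.1, -4.3, 6.2]
opening: 0.27
grip_force: 51.5
```

```bash
python3 - <<'E'
from h import *
snap("wrist","w7");to([457.5,-140,199.5],[180,0,-1]);o=r.get_obs();print(o["force"].round(1),round(o["opening"],3))
for d in optics.spot_point("chip","wrist"): print(np.round(d["centre"]),w("wrist",d["centre"],80).round(0)[:2],round(d["confidence"],2))
E
```

```text
pos [ 456.4 -234.3  199.1] rpy [ 1.799e+02 -1.000e-01 -1.000e+00] t 12.07
tool shift [[-0.005, -0.943, -0.005], [0.001, -0.001, 0.0]]
[-0.9 -1.1  4.5] 0.273
[314. 228.] [ 428. -188.] 0.66
[217. 225.] [ 480. -191.] 0.57
```

Request:
{"fn": "drive_tool", "kwargs": {
  "moves": [
    {"wx": 0,"wy": 0,"wz": 0,"dx": 0,"dy": -0.05,"dz": 0,"fingers": -1},
    {"wx": 0,"wy": 0,"wz": 0,"dx": 0,"dy": -0.05,"dz": 0,"fingers": -1},
    {"wx": 0,"wy": 0,"wz": 0,"dx": 0,"dy": -0.05,"dz": 0,"fingers": -1},
    {"wx": 0,"wy": 0,"wz": 0,"dx": 0,"dy": -0.05,"dz": 0,"fingers": -1},
    {"wx": 0,"wy": 0,"wz": 0,"dx": 0,"dy": -0.05,"dz": 0,"fingers": -1},
    {"wx": 0,"wy": 0,"wz": 0,"dx": 0,"dy": -0.05,"dz": 0,"fingers": -1},
    {"wx": 0,"wy": 0,"wz": 0,"dx": 0,"dy": -0.05,"dz": 0,"fingers": -1},
    {"wx": 0,"wy": 0,"wz": 0,"dx": 0,"dy": -0.05,"dz": 0,"fingers": -1},
    {"wx": 0,"wy": 0,"wz": 0,"dx": 0,"dy": -0.05,"dz": 0,"fingers": -1},
    {"wx": 0,"wy": 0,"wz": 0,"dx": 0,"dy": -0.05,"dz": 0,"fingers": -1},
    {"wx": 0,"wy": 0,"wz": 0,"dx": 0,"dy": -0.05,"dz": 0,"fingers": -1},
    {"wx": 0,"wy": 0,"wz": 0,"dx": 0,"dy": -0.05,"dz": -0.01,"fingers": -1},
    {"wx": 0,"wy": 0,"wz": 0,"dx": 0,"dy": -0.05,"dz": 0,"fingers": -1},
    {"wx": 0,"wy": 0,"wz": 0,"dx": 0,"dy": -0.05,"dz": 0,"fingers": -1},
    {"wx": 0,"wy": 0,"wz": 0,"dx": 0,"dy": -0.05,"dz": 0,"fingers": -1},
    {"wx": 0,"wy": 0,"wz": 0,"dx": 0,"dy": -0.05,"dz": 0,"fingers": -1},
    {"wx": 0,"wy": 0,"wz": 0,"dx": 0,"dy": -0.05,"dz": 0,"fingers": -1},
    {"wx": 0,"wy": 0,"wz": 0,"dx": 0,"dy": -0.05,"dz": 0,"fingers": -1},
    {"wx": 0,"wy": 0,"wz": 0,"dx": 0,"dy": -0.05,"dz": 0,"fingers": -1},
    {"wx": 0,"wy": 0,"wz": 0,"dx": 0,"dy": 0,"dz": 0,"fingers": -1}
  ]
}}

```text
time: 13.78
position: [457.6, -139.1, 199.6]
eef_rot: [-180.0, 0.0, -1.0]
force: [-0.3, -0.5, -1.5]
opening: 0.273
grip_force: 50.3
```

I lift and carry the scraper back over its old spot, then check the chips.

Request:
{"fn": "drive_tool", "kwargs": {
  "moves": [
    {"wx": 0,"wy": 0,"wz": 0,"dx": 0,"dy": 0,"dz": -0.3,"fingers": -1},
    {"wx": 0,"wy": 0,"wz": 0,"dx": 0,"dy": 0,"dz": -0.3,"fingers": -1},
    {"wx": 0,"wy": 0,"wz": 0,"dx": 0.014,"dy": 0.33,"dz": 0,"fingers": -1},
    {"wx": 0,"wy": 0,"wz": 0,"dx": 0.014,"dy": 0.33,"dz": 0,"fingers": -1},
    {"wx": 0,"wy": 0,"wz": 0,"dx": 0.014,"dy": 0.33,"dz": 0,"fingers": -1},
    {"wx": 0,"wy": 0,"wz": 0,"dx": 0.014,"dy": 0.33,"dz": 0,"fingers": -1},
    {"wx": 0,"wy": 0,"wz": 0,"dx": 0.014,"dy": 0.33,"dz": 0,"fingers": -1},
    {"wx": 0,"wy": 0,"wz": 0,"dx": 0.014,"dy": 0.33,"dz": 0,"fingers": -1},
    {"wx": 0,"wy": 0,"wz": 0,"dx": 0.014,"dy": 0.32,"dz": 0,"fingers": -1},
    {"wx": 0,"wy": 0,"wz": 0,"dx": 0,"dy": 0,"dz": 0,"fingers": -1},
    {"wx": 0,"wy": 0,"wz": 0,"dx": 0,"dy": 0,"dz": 0,"fingers": -1}
  ]
}}

```text
time: 14.7
position: [463.1, -371.6, 258.9]
eef_rot: [-180.0, 0.0, -1.1]
force: [0.4, -0.0, -2.1]
opening: 0.276
grip_force: 50.4
```

```bash
cat > chk.py <<'E'
from h import *
import sys
def chips(n,f):
    im=snap(n,f)[:,:,::-1].copy();hsv=cv2.cvtColor(im,cv2.COLOR_BGR2HSV)
    m=cv2.inRange(hsv,(0,150,90),(19,255,255))|cv2.inRange(hsv,(172,150,90),(180,255,255))
    k,_,st,c=cv2.connectedComponentsWithStats(m)
    for i in range(1,k):
        if st[i,4]>5:
            P=w(n,c[i][::-1],33)[:2]
            if 300<P[0]<620 and -500<P[1]<0: print(n,"blob",st[i].tolist(),"at z33",P.round(0),"at z85",w(n,c[i][::-1],85)[:2].round(0))
    for d in optics.spot_point("chip",n): print(n,"net",np.round(d["centre"]),w(n,d["centre"],28).round(0)[:2],round(d["confidence"],2))
E
python3 - <<'E'
from chk import *
chips("wrist","w8");chips("top","t8");chips("scene","s8")
to([463.5,-369.5,118.5],[180,0,-1])
E
```

```text
top blob [368, 248, 3, 3, 6] at z33 [ 486. -149.] at z85 [ 483. -144.]
top net [265. 366.] [ 436. -139.] 0.42
scene blob [362, 262, 3, 3, 7] at z33 [ 461. -140.] at z85 [ 370. -153.]
pos [ 463.6 -369.3  259.8] rpy [180.  -0.  -1.] t 15.0
tool shift [[-0.001, 0.002, 1.413], [0.0, -0.0, 0.001]]
```

Some chips show in the trough. I put the scraper down first, then check from above.

Request:
{"fn": "drive_tool", "kwargs": {
  "moves": [
    {"wx": 0,"wy": 0,"wz": 0,"dx": 0,"dy": 0,"dz": 0.35,"fingers": -1},
    {"wx": 0,"wy": 0,"wz": 0,"dx": 0,"dy": 0,"dz": 0.35,"fingers": -1},
    {"wx": 0,"wy": 0,"wz": 0,"dx": 0,"dy": 0,"dz": 0.35,"fingers": -1},
    {"wx": 0,"wy": 0,"wz": 0,"dx": 0,"dy": 0,"dz": 0.2,"fingers": -1},
    {"wx": 0,"wy": 0,"wz": 0,"dx": 0,"dy": 0,"dz": 0.1,"fingers": -1},
    {"wx": 0,"wy": 0,"wz": 0,"dx": 0,"dy": 0,"dz": 0.03,"fingers": -1},
    {"wx": 0,"wy": 0,"wz": 0,"dx": 0,"dy": 0,"dz": 0.02,"fingers": -1},
    {"wx": 0,"wy": 0,"wz": 0,"dx": 0,"dy": 0,"dz": 0,"fingers": -1},
    {"wx": 0,"wy": 0,"wz": 0,"dx": 0,"dy": 0,"dz": 0,"fingers": -1}
  ]
}}

```text
time: 15.75
position: [463.9, -370.6, 120.9]
eef_rot: [179.9, -0.1, -1.0]
force: [0.1, 0.2, -2.1]
opening: 0.271
grip_force: 50.4
```

Request:
{"fn": "drive_tool", "kwargs": {
  "moves": [
    {"wx": 0,"wy": 0,"wz": 0,"dx": 0,"dy": 0,"dz": 0.006,"fingers": -1},
    {"wx": 0,"wy": 0,"wz": 0,"dx": 0,"dy": 0,"dz": 0,"fingers": -1}
  ]
}}

```text
time: 15.92
position: [463.7, -370.4, 119.7]
eef_rot: [179.9, -0.1, -1.0]
force: [-0.0, -0.3, -1.1]
opening: 0.279
grip_force: 50.4
```

Request:
{"fn": "drive_tool", "kwargs": {
  "moves": [
    {"wx": 0,"wy": 0,"wz": 0,"dx": 0,"dy": 0,"dz": 0.006,"fingers": -1},
    {"wx": 0,"wy": 0,"wz": 0,"dx": 0,"dy": 0,"dz": 0,"fingers": -1}
  ]
}}

```text
time: 16.08
position: [463.6, -370.3, 119.2]
eef_rot: [180.0, -0.0, -1.0]
force: [-0.7, 1.5, 6.5]
opening: 0.271
grip_force: 51.5
```

The foot is on the worktop. I release, rise, and move the camera over the trough.

Request:
{"fn": "drive_tool", "kwargs": {
  "moves": [
    {"wx": 0,"wy": 0,"wz": 0,"dx": 0,"dy": 0,"dz": 0,"fingers": 0},
    {"wx": 0,"wy": 0,"wz": 0,"dx": 0,"dy": 0,"dz": 0,"fingers": 0},
    {"wx": 0,"wy": 0,"wz": 0,"dx": 0,"dy": 0,"dz": 0,"fingers": 0},
    {"wx": 0,"wy": 0,"wz": 0,"dx": 0,"dy": 0,"dz": 0,"fingers": 0},
    {"wx": 0,"wy": 0,"wz": 0,"dx": 0,"dy": 0,"dz": -0.2,"fingers": 0},
    {"wx": 0,"wy": 0,"wz": 0,"dx": 0,"dy": 0,"dz": -0.4,"fingers": 0},
    {"wx": 0,"wy": 0,"wz": 0,"dx": 0,"dy": 0,"dz": -0.4,"fingers": 0},
    {"wx": 0,"wy": 0,"wz": 0,"dx": 0,"dy": 0,"dz": -0.4,"fingers": 0},
    {"wx": 0,"wy": 0,"wz": 0,"dx": 0,"dy": 0,"dz": -0.4,"fingers": 0},
    {"wx": 0,"wy": 0,"wz": 0,"dx": 0.02,"dy": -0.4,"dz": 0,"fingers": 0},
    {"wx": 0,"wy": 0,"wz": 0,"dx": 0.02,"dy": -0.4,"dz": 0,"fingers": 0},
    {"wx": 0,"wy": 0,"wz": 0,"dx": 0.02,"dy": -0.4,"dz": 0,"fingers": 0},
    {"wx": 0,"wy": 0,"wz": 0,"dx": 0.02,"dy": -0.4,"dz": 0,"fingers": 0},
    {"wx": 0,"wy": 0,"wz": 0,"dx": 0.02,"dy": -0.4,"dz": 0,"fingers": 0},
    {"wx": 0,"wy": 0,"wz": 0,"dx": 0.02,"dy": -0.4,"dz": 0,"fingers": 0},
    {"wx": 0,"wy": 0,"wz": 0,"dx": 0,"dy": 0,"dz": 0,"fingers": 0},
    {"wx": 0,"wy": 0,"wz": 0,"dx": 0,"dy": 0,"dz": 0,"fingers": 0}
  ]
}}

```text
time: 17.5
position: [479.7, -128.6, 298.7]
eef_rot: [180.0, -0.0, -0.8]
force: [0.1, -0.5, 0.1]
opening: 0.502
grip_force: 0.0
```

```bash
python3 - <<'E'
from chk import *
chips("wrist","w9");pts("wrist",{"scraper_grip":58,"shaker_back":52});to([480,-130,300])
im=cv2.imread("pics/w9.png");p=optics.camera_params("wrist")
# bat brightness: expected tip off / on positions at z 52
for n,P in(("off tip",(549,-187,52)),("on tip",(549,-220,52))):
    a,b=map(int,px("wrist",P));print(n,(a,b),im[a-2:a+3,b-2:b+3].mean((0,1)).round())
E
```

```text
wrist blob [334, 175, 18, 20, 232] at z33 [ 489. -150.] at z85 [ 499. -147.]
wrist blob [324, 208, 17, 17, 93] at z33 [ 463. -141.] at z85 [ 477. -140.]
wrist blob [143, 234, 104, 30, 657] at z33 [437. -27.] at z85 [455. -43.]
wrist blob [343, 242, 11, 17, 128] at z33 [ 432. -155.] at z85 [ 451. -151.]
wrist blob [318, 244, 19, 13, 234] at z33 [ 431. -137.] at z85 [ 451. -136.]
wrist net [215. 331.] [ 462. -141.] 0.75
wrist net [186. 344.] [ 486. -153.] 0.66
wrist net [239. 462.] [ 437. -256.] 0.64
wrist net [251. 351.] [ 428. -159.] 0.46
wrist scraper_grip [([218.1, 625.6], 0.73, [463.0, -373.0])]
wrist shaker_back [([152.8, 441.3], 0.64, [516.0, -226.0])]
pos [ 479.7 -131.4  298.3] rpy [180.    0.   -1.1] t 17.7
tool shift [[0.003, -0.014, -0.017]]
off tip (108, 391) [38. 38. 39.]
on tip (107, 435) [37. 38. 39.]
```

Request:
{"fn": "drive_tool", "kwargs": {
  "moves": [
    {"wx": 0,"wy": 0,"wz": 0,"dx": 0,"dy": 0.3,"dz": 0,"fingers": 0},
    {"wx": 0,"wy": 0,"wz": 0,"dx": 0,"dy": 0.3,"dz": 0,"fingers": 0},
    {"wx": 0,"wy": 0,"wz": 0,"dx": 0,"dy": 0,"dz": 0,"fingers": 0},
    {"wx": 0,"wy": 0,"wz": 0,"dx": 0,"dy": 0,"dz": 0,"fingers": 0}
  ]
}}

```text
time: 18.03
position: [478.3, -192.5, 298.0]
eef_rot: [-180.0, 0.0, -1.2]
force: [0.3, 0.3, -0.4]
opening: 0.5
grip_force: 0.0
```

```bash
python3 - <<'E'
from chk import *
chips("wrist","w10")
im=cv2.imread("pics/w10.png")
g=(im.min(2)>120).astype(np.uint8);g[:, :250]=0
for row in range(85,160,5):
    x=np.nonzero(g[row,250:460])[0]+250
    print(row,(x.min(),x.max(),len(x)) if len(x) else None)
for n,P in(("off tip",(549,-187,52)),("on tip",(549,-220,52)),("root",(516,-203.5,52)),("wall top edges",(432,-156,60)),("box top left edge",(432,-160,80)),("floor at wall",(432,-156,28))): print(n,np.round(px("wrist",P)))
E
```

```text
wrist blob [256, 175, 17, 20, 236] at z33 [ 489. -147.] at z85 [ 499. -154.]
wrist blob [248, 208, 17, 17, 219] at z33 [ 462. -138.] at z85 [ 476. -147.]
wrist blob [72, 235, 105, 29, 696] at z33 [436. -31.] at z85 [454. -56.]
wrist blob [268, 241, 8, 18, 119] at z33 [ 431. -150.] at z85 [ 450. -157.]
wrist blob [244, 244, 20, 13, 241] at z33 [ 431. -134.] at z85 [ 450. -144.]
wrist net [183. 265.] [ 489. -146.] 0.79
wrist net [216. 255.] [ 460. -136.] 0.72
wrist net [248. 254.] [ 431. -133.] 0.5
wrist net [251. 280.] [ 427. -156.] 0.43
85 None
90 None
95 None
100 None
105 (np.int64(310), np.int64(317), 8)
110 (np.int64(307), np.int64(320), 14)
115 (np.int64(309), np.int64(321), 13)
120 (np.int64(312), np.int64(323), 12)
125 (np.int64(315), np.int64(325), 11)
130 (np.int64(318), np.int64(327), 10)
135 (np.int64(321), np.int64(328), 8)
140 (np.int64(323), np.int64(331), 9)
145 (np.int64(325), np.int64(338), 14)
150 (np.int64(317), np.int64(452), 42)
155 (np.int64(317), np.int64(459), 47)
off tip [108. 311.]
on tip [107. 356.]
root [153. 334.]
wall top edges [260. 276.]
box top left edge [270. 279.]
floor at wall [246. 280.]
```

All four chips lie in the trough. The bat leans to its off side, with its tip at column 313 where 311 is expected for off. The scraper stands where it was and the arm is clear.

```bash
python3 -c "
from station import r
print(r.finish_job())"
```

```text
the job is handed in; nothing more can be done
None
```

The job is handed in: the toggle was flipped off first, then all four chips were wiped into the trough with the scraper. The scraper is back standing where it was, and the other things on the bench were not touched.

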